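Dock the soft-faced mallet in the spring collar

TASK

Lift the soft-faced mallet out of the open grey fork and put it away handle-first in the round collar on the blue holder stand. The collar sits eccentrically, its bore a little to one side of the flange's middle, so feel gently for the bore, then push the mallet steadily down against the drag of the spring plungers until its head sits fully home on the collar rim, and let go. Never ram or knock the mallet against the holder, and leave the other things where they are.

Things in the scene. Friction and masses are not known exactly. Their poses are not given: they have to be found in the camera images.
- mallet: Soft-faced mallet, 0.2 to 0.4 kg. Origin on the handle axis at the underside of its head, z up through the head; the handle runs along -z. The handle is round, 26 mm thick, 105 mm long, black, its lower end chamfered 3 mm to 20 mm. A steel groove, 19 mm thick, lies 40 to 52 mm below the head. At the start it hangs upright, head resting on the fork, its y across the prongs.
- mallet_head (a point): Centre of the mallet's steel head block, 17 mm above the mallet's origin, axes as the mallet's. The block is 34 (x) x 40 (y) x 34 (z) mm; a round red face (31 mm thick) reaches out to y = +42 mm, a yellow one to y = -42 mm. Grip the block across x.
- handle_end (a point): Centre of the lower end of the mallet's handle, 105 mm below the mallet's origin.
- rest: Fixed grey fork stand. Origin on the bench, within 4 mm below the hanging mallet's handle axis. Two prongs along x, tops 140 mm above the bench, with a 34 mm slot between them, open to -x, closed by an upright at x = +36 mm. Nothing of it is higher than the prongs. Lift the mallet straight up by at least 110 mm to clear it.
- holder: Fixed blue stand carrying a level steel plate (x = -55 to +95, y = -42 to +42 mm, top 118 mm above the bench) and on it the collar: an upright dark steel tube, bore 30 mm, outside 46 mm, rim 140 mm above the bench, on a round aluminium flange. Nothing is higher than the rim. Origin on the bench below the mark. The mallet may face any way about its handle.
- holder_mark (a point): Centre of the round aluminium flange under the collar, at rim height (140 mm above the bench), axes as the holder's. The collar is an eccentric bush: its bore centre lies 7.5 mm sideways from this mark, in any direction (not measured, different each time); it is clamped and does not give way. Contact between mallet and holder must stay under 60 N.
- plungers (a point): 46 mm below the mark: here two spring plungers (steel balls, 23 mm apart at rest, each giving 6 mm) reach into the bore from opposite sides. They drag on the handle with about 5 to 13 N, more than the mallet's weight, from where the handle end is 40 mm below the rim until they snap into the groove, with the head on the rim.
- spray_can: Bystander: white aerosol can with red cap, diameter 65, 204 mm tall; origin at the centre of its underside. Leave alone.
- tip_tin: Bystander: yellow tin with white lid, diameter 67, 72 mm tall; origin at the centre of its underside. Leave alone.
- tape_measure: Bystander: yellow tape measure 68 x 80 x 31 mm; origin at the centre of its underside. Leave alone.
There are look-alikes about, which are no part of the job. What is meant by the mallet is not pink, and is the larger of those in its own colour.

How it is judged:
On the way, in this order (a step that is already met when the one before it is completed fails the run):
1. the mallet is lifted clear of the fork, held upright (height (world z) of handle_end above 0.142 m and angle between mallet's own z axis and vertical below 0.35 rad), for 0.1 s.
2. its handle has entered the collar's bore from above (z of handle_end in the frame of holder_mark between -0.06 and -0.02 m and horizontal distance between handle_end and holder_mark below 0.012 m and angle between mallet's own z axis and vertical below 0.3 rad), for 0.1 s.
At the end, for the whole second after the job is handed in: The mallet hangs upright (within 0.1 rad) with its handle through the collar, the underside of its head within 3 mm of the rim's height and within 12 mm of the mark, at rest (z of mallet in the frame of holder_mark between -0.003 and 0.003 m and horizontal distance between mallet and holder_mark below 0.012 m and angle between mallet's own z axis and vertical below 0.1 rad and linear speed of mallet below 0.02 m/s); the robot touches nothing.
It fails at once if the mallet is pressed or knocked against the holder with more than 60 N (contact force between mallet and holder above 60 N).
It fails at once if the arm or gripper pushes the holder with more than 25 N (contact force between the arm and holder above 25 N).
It fails at once if a bystander is moved more than 20 mm (distance of any of spray_can, tip_tin, tape_measure from where it was at the start of the episode above 0.02 m).
It also fails if it takes over 58 s, if anything falls off the work surface, if the arm or the gripper's body presses on something with over 40 N, if the wrist force passes 120 N, or if a joint passes its speed limit or range.

ROBOT

A 6-joint arm with a two-finger parallel gripper is mounted at the origin on the work surface; the furniture and walls round the work are solid. World frame = base frame: x ahead of the robot, y to its left, z up, the work surface at z = 0. Lengths are in m, angles in rad, forces in N, time in s.
With the tool pointing down it reaches from about 0.375 to 0.975 m from the base axis. Payload 3.8 kg.
Tool frame: the origin (TCP) lies at the very end of the fingers, on their centre line; the grasp point (between the pads) lies 19 mm behind it; z points along the fingers, y is the line along which they close (so a half turn about z gives the same grasp; the last joint's range is limited). The gripper opens to 85 mm and grips with 20 to 120 N. Pads are 22 mm wide; open, the fingers measure 114 mm over their backs; the gripper's body (76 mm by 85 mm) begins 54 mm behind the grasp point. The pads swing forward as they close: fully open they stand 13 mm farther back than shut.
Start: joints at [1.292, 0.264, 1.604, -0, 1.274, -0.037], TCP at [0.162, 0.655, 0.231] pointing down, gripper open.
Joint ranges: [-2.63, 2.63], [-0.94, 2.18], [0.31, 2.57], [-1.31, 4.45], [0, 2.66], [-2.55, 2.55]. Speed limits (rad/s): [2.57, 2.57, 3.14, 3.14, 3.14, 3.14].

INTERFACE

Orientations are given as a rotation vector (axis times angle).
In Python, from workcell import monitor, viewer, job gives the robot as it stands. The module is installed in compiled form; this text tells all that it offers.
- The arm moves only by the tool step_arm, never from a script. Its argument "series" is one flat list of numbers, 4 for each row, row after row: the shift along the tool's x, y, z in m, then the turn about the tool's z in rad. A call has 1 to 8 rows; each row is the pose to reach, as a shift and turn from the pose commanded when the call began, along the tool's axes at that moment; what a row does not reach only later rows make up. A row lasts 1/8 s, in which the tool goes at most 62.5 mm and 10.7 degrees, less where a joint would pass 70% of its speed; a pose out of reach is approached as far as the arm can. A call with a gripper value outside its range is refused whole. "gripper" is the opening, from 0 (shut) to 1 (fully open), set as the call begins (left out, the last holds). The fingers move at their own pace and stop on an object; "newtons" is the grip in N (left out, the last holds). Time passes only in rows, so rows that repeat a pose let the fingers close. It gives the time, the measured TCP pose, the force, the opening and the grip force at its end, in the units of the state.
- monitor.read_state(): the state, without advancing time (a new reading comes with each control period).
- viewer.read_camera(name): name is "scene" or "top" or "wrist"; returns a dict with "image" (480x640x3 uint8, red, green, blue), "intrinsics" (3x3 intrinsics, pixels), "T" (4x4, takes a point from camera to world coordinates); the wrist camera has in their place "hand_eye" (4x4, takes a point from camera to tool coordinates, whose origin is the TCP and whose axes are the flange's). Camera axes: x right, y up, looking along -z (the intrinsics and any distortion apply to the point x, -y, -z); pixel columns grow to the right and rows downward; lengths in m; the calibration is good to about 2 mm. A picture is of the moment at which its call begins: read the wrist's pose just before it. There is no depth.
- job.finish_job(): hands the job in; it is judged then, once.
Trained networks look in a picture, given as the dict that the camera call returned (one of the last four; its "shot" number tells which), for a name from the list of things; names that differ only in an ending like _2 or _b are one class to them, and where a whole thing is asked for, a point or a joint stands for the part that bears it (a point fixed in the world has none). Each returns a list of dicts, best first, with "score" (0 to 1); they miss things now and then, are a little off and sometimes report something else, mostly with a low value. They report only what shows in the picture. A call takes as long as a camera call. They do not tell look-alikes from the thing itself.
- viewer.boxes_of(picture, label): "extent" ([centre column, centre row, width, height] in pixels, round what is visible of it).
- viewer.spot_point(picture, label): "point" ([column, row] in pixels: a listed point, or the origin of a listed thing).
The state is a dict: "time": time; "q": joint angles; "joint_vel": joint speeds; "joint_torque": joint torques, N m; "tool_pos": TCP position; "tcp_rot": TCP orientation; "wrist_force": force on the tool from outside, world axes, zero at the start; "torque": the same for the moment, N m; "width": opening from 0.0 (shut) to 1.0 (fully open); "grip_force": force on a finger pad.
Only numpy, scipy, OpenCV 4.12 (cv2) and the standard library are available. Lean on these libraries where they do the work, as an engineer would, in place of code of your own. Each camera call takes 0.05 s, during which the arm holds its last target. There are 200 camera calls.

## Working session

There is one attempt and no reset: what is moved stays moved. The work goes in short steps, Python scripts to look and compute and a tool call to move; the robot and the scene stay as the last step left them, time stands still between calls to the robot, and variables do not carry over. Pictures are saved under pics/ and viewed, at most 10 in all, crops included, and the job is handed in when it is done.

Besides the shell and the picture viewer there is one more tool, called after "Emit:" as name(argument=value, ...), one argument or row to a line, values as JSON. step_arm: Moves the arm, as the interface text tells. Its arguments: {"type":"object","properties":{"series":{"type":"array"},"gripper":{"type":"number"},"newtons":{"type":"number"}},"required":["series"]}

```bash
mkdir -p pics; cat > h.py <<'E'
import numpy as np, cv2
from scipy.spatial.transform import Rotation as R
from workcell import monitor, viewer, job
def cam(name):
    s=monitor.read_state(); p=viewer.read_camera(name)
    if name=="wrist":
        T=np.eye(4); T[:3,:3]=R.from_rotvec(s["tcp_rot"]).as_matrix(); T[:3,3]=s["tool_pos"]
        p["W"]=T@p["hand_eye"]
    else: p["W"]=np.array(p["T"])
    return p
def ray(p,px):
    K=np.array(p["intrinsics"]); d=np.linalg.inv(K)@[px[0],px[1],1]
    d=p["W"][:3,:3]@[d[0],-d[1],-d[2]]; return p["W"][:3,3],d/np.linalg.norm(d)
def atz(p,px,z):
    o,d=ray(p,px); return o+d*(z-o[2])/d[2]
def tri(l):
    A=0;b=0
    for p,px in l:
        o,d=ray(p,px); M=np.eye(3)-np.outer(d,d); A=A+M; b=b+M@o
    return np.linalg.solve(A,b)
def proj(p,X):
    K=np.array(p["intrinsics"]); c=np.linalg.inv(p["W"])@np.append(X,1); c=K@[c[0],-c[1],-c[2]]; return c[:2]/c[2]
def save(p,n,crop=None,s=1):
    im=p["image"][:,:,::-1]
    if crop: im=im[crop[1]:crop[3],crop[0]:crop[2]]
    cv2.imwrite("pics/"+n,cv2.resize(im,None,fx=s,fy=s,interpolation=cv2.INTER_CUBIC))
E
python3 - <<'E'
from h import *
np.set_printoptions(precision=3,suppress=True)
P={}
for c in("scene","top"):
    p=cam(c); P[c]=p; save(p,c+"1.png"); print(c,[k for k in p],p["W"][:3,3])
    for l in("mallet","mallet_head","handle_end","holder","holder_mark","rest","spray_can","tip_tin","tape_measure"):
        print(l,[(np.round(d["point"]),round(d["score"],2)) for d in viewer.spot_point(p,l)][:4],[(np.round(d["extent"]),round(d["score"],2)) for d in viewer.boxes_of(p,l)][:4] if l in("mallet","rest") else "")
print(monitor.read_state())
E
```

```text
scene ['image', 'intrinsics', 'T', 'shot', 'W'] [-0.255 -0.862  0.779]
mallet [(array([396., 324.]), 0.97), (array([362., 348.]), 0.95), (array([271., 227.]), 0.73)] [(array([399., 333.,  31.,  37.]), 0.73), (array([365., 358.,  52.,  60.]), 0.7), (array([270., 238.,  34.,  54.]), 0.6)]
mallet_head [(array([368., 340.]), 0.75), (array([270., 221.]), 0.65), (array([400., 319.]), 0.63)] 
handle_end [(array([360., 383.]), 0.93), (array([270., 262.]), 0.92), (array([394., 351.]), 0.82)] 
holder [(array([350., 318.]), 0.73), (array([270., 260.]), 0.6)] 
holder_mark [(array([355., 267.]), 0.59)] 
rest [(array([269., 277.]), 0.65), (array([392., 284.]), 0.41)] [(array([276., 252.,  53.,  68.]), 0.9), (array([350., 291.,  62.,  80.]), 0.53)]
spray_can [(array([422., 293.]), 0.65), (array([271., 221.]), 0.42)] 
tip_tin [(array([394., 289.]), 0.58)] 
tape_measure [(array([279., 221.]), 0.43)] 
top ['image', 'intrinsics', 'T', 'shot', 'W'] [ 0.298 -0.24   1.299]
mallet [(array([433., 320.]), 0.81), (array([265., 252.]), 0.74), (array([428., 261.]), 0.68), (array([264., 250.]), 0.47)] [(array([2
[... 429 characters left out ...]
, 0.56)] 
holder_mark [(array([378., 250.]), 0.87)] 
rest [(array([274., 257.]), 0.89)] [(array([272., 249.,  41.,  50.]), 0.8)]
spray_can [(array([405., 193.]), 0.7)] 
tip_tin [(array([374., 197.]), 0.69)] 
tape_measure [(array([204., 182.]), 0.87)] 
{'time': 1.2, 'q': array([ 1.292,  0.264,  1.604,  0.   ,  1.274, -0.037]), 'joint_vel': array([ 0.   , -0.001,  0.002, -0.003,  0.002, -0.001]), 'joint_torque': array([  0.001, -51.508, -36.771,  -0.   ,   0.001,   0.   ]), 'tool_pos': array([0.162, 0.655, 0.231]), 'tcp_rot': array([-0.379, -3.119,  0.   ]), 'wrist_force': array([-0.186,  0.508,  0.357]), 'torque': array([-0.012, -0.053,  0.032]), 'grip_force': 0.0, 'width': 1.001866650159812}
```

```bash
python3 - <<'E'
import cv2,numpy as np
a=cv2.imread("pics/scene1.png")[180:400,220:460];b=cv2.imread("pics/top1.png")[150:350,170:470]
a=cv2.resize(a,None,fx=2.4,fy=2.4,interpolation=2);b=cv2.resize(b,None,fx=2.6,fy=2.6,interpolation=2)
cv2.imwrite("pics/a.png",a);cv2.imwrite("pics/b.png",b)
E
```

```text
(no output)
```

View pics/a.png

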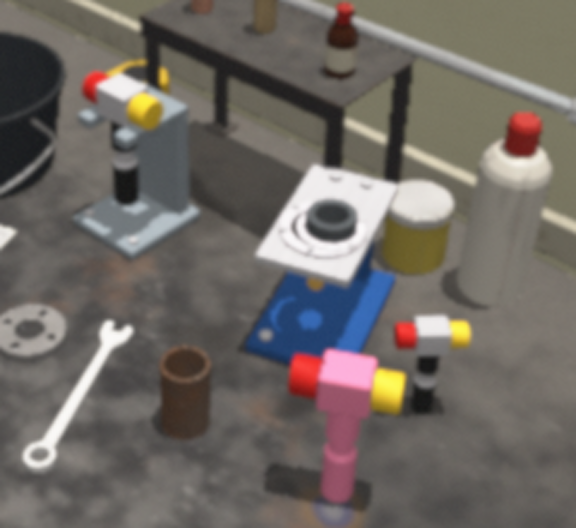

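View pics/b.png

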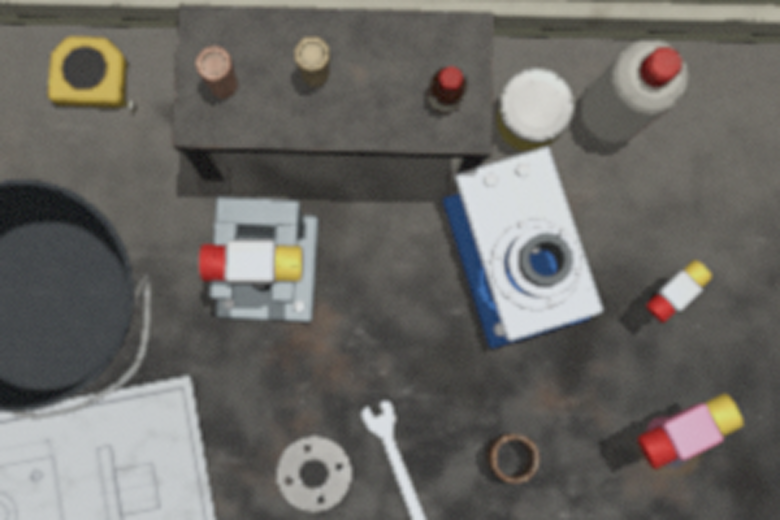

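Candidates: fork mallet (top 266,250; scene 270,225), small white-headed mallet (top 433,262; scene 400,320), pink one (top 436,316; scene 366,345). The fork mallet is non-pink and larger, so it is the one. The flange and collar show at top ≈(377,250).

```bash
python3 - <<'E'
from h import *
np.set_printoptions(precision=3,suppress=True)
s=cam("scene");t=cam("top")
for n,a,b in (("head",(270,221),(265.5,250.5)),("smallhead",(400,319),(432,262)),("mark",(355,269),(378,250)),("collar rim",(220+330/2.4,180+213/2.4),(170+546/2.6,150+258/2.6)),("can top",(220+525/2.4,180+118/2.4),(170+661/2.6,150+64/2.6)),("shelf corner",(220+335/2.4,180+105/2.4),(170+492/2.6,150+152/2.6)),("shelf corner L",(220+145/2.4,180+22/2.4),(170+176/2.6,150+147/2.6)),("bottle top",(220+345/2.4,180+10/2.4),(170+450/2.6,150+78/2.6)),("fork base",(220+130/2.4,180+250/2.4),(170+213/2.6,150+317/2.6))):
    X=tri([(s,a),(t,b)]); print(n,X,proj(s,X)-a)
for n,b in (("red",(170+213/2.6,150+262/2.6)),("yel",(170+289/2.6,150+263/2.6))): print(n,atz(t,b,.157))
for n,b in (("platec1",(457,176)),("c2",(548,150)),("c3",(602,311)),("c4",(510,340))): print(n,atz(t,(170+b[0]/2.6,150+b[1]/2.6),.118))
print("flange",atz(t,(170+537/2.6,150+263/2.6),.121),"bore",atz(t,(170+546/2.6,150+259/2.6),.14))
print(R.from_rotvec(monitor.read_state()["tcp_rot"]).as_matrix(), t["W"][:3,:3],monitor.read_state()["time"])
E
```

```text
head [ 0.428 -0.128  0.158] [-0.005  0.   ]
smallhead [ 0.419 -0.504  0.091] [ 0.106 -0.015]
mark [ 0.437 -0.374  0.138] [ 0.348 -0.046]
collar rim [ 0.439 -0.379  0.14 ] [ 0.151 -0.02 ]
can top [ 0.596 -0.467  0.202] [-1.245  0.251]
shelf corner [ 0.517 -0.325  0.194] [ 1.612 -0.252]
shelf corner L [ 0.521 -0.069  0.184] [-0.916  0.061]
bottle top [ 0.564 -0.29   0.259] [-0.388  0.064]
fork base [ 0.418 -0.099 -0.042] [-12.196   0.066]
red [ 0.427 -0.099  0.157]
yel [ 0.428 -0.162  0.157]
platec1 [ 0.512 -0.304  0.118]
c2 [ 0.537 -0.383  0.118]
c3 [ 0.397 -0.43   0.118]
c4 [ 0.371 -0.351  0.118]
flange [ 0.437 -0.374  0.121] bore [ 0.439 -0.379  0.14 ]
[[-0.971  0.239  0.   ]
 [ 0.239  0.971  0.   ]
 [-0.     0.    -1.   ]] [[ 0.024  0.988 -0.152]
 [-1.     0.024 -0.002]
 [ 0.002  0.152  0.988]] 1.3
```

Emit:
step_arm(
  series=[0,0,-0.06,0,-0.04,-0.042,-0.075,0.1,-0.08,-0.083,-0.09,0.2,-0.12,-0.125,-0.1,0.3,-0.165,-0.17,-0.11,0.4,-0.205,-0.212,-0.12,0.5,-0.245,-0.253,-0.12,0.6,-0.285,-0.295,-0.12,0.66],
  gripper=1,
)

```text
time: 2.3
tool_pos: [0.3684, 0.2991, 0.3519]
tcp_rot: [1.371, 2.825, 0.002]
wrist_force: [1.0, -0.1, -0.3]
width: 1.001
grip_force: 0.0
```

```bash
cat > d.py <<'E'
from h import *
import sys
# world target x y z [yaw: angle of tool y wrt world x] -> delta in tool frame
np.set_printoptions(precision=4,suppress=True)
s=monitor.read_state(); M=R.from_rotvec(s["tcp_rot"]).as_matrix()
v=list(map(float,sys.argv[1:]))
ang=np.arctan2(M[1,1],M[0,1]); w=(v[3] if len(v)>3 else 0)-ang
print("t",s["time"],"pos",s["tool_pos"],"yang",ang,"delta",M.T@(np.array(v[:3])-s["tool_pos"]),"turn",-w,"q",s["q"],"F",s["wrist_force"],s["width"],s["grip_force"])
E
python3 d.py 0.428 -0.128 0.30 0
```

```text
t 2.3 pos [0.3684 0.2991 0.3519] yang 0.6670429733439022 delta [-0.3724 -0.2175  0.0516] turn 0.6670429733439022 q [ 0.6295 -0.1768  1.8447 -0.0001  1.4722 -0.0375] F [ 1.0044 -0.0854 -0.2902] 1.0010543869880384 0.0
```

Emit:
step_arm(
  series=[-0.05,-0.025,0,0.08,-0.1,-0.055,0,0.17,-0.15,-0.085,0,0.25,-0.2,-0.115,0,0.33,-0.25,-0.145,0,0.42,-0.3,-0.175,0,0.5,-0.35,-0.205,0.02,0.58,-0.372,-0.218,0.04,0.667],
  gripper=0.65,
)

```text
time: 3.3
tool_pos: [0.4275, -0.1293, 0.3113]
tcp_rot: [2.225, 2.216, 0.0]
wrist_force: [0.2, 0.7, -0.2]
width: 0.652
grip_force: 0.0
```

```bash
cat > look.py <<'E'
from h import *
import sys
np.set_printoptions(precision=4,suppress=True)
p=cam("wrist"); save(p,sys.argv[1]); print(monitor.read_state()["tool_pos"])
for l in sys.argv[2:]: 
    for d in viewer.spot_point(p,l)[:3]: print(l,np.round(d["point"],1),round(d["score"],2),atz(p,d["point"],.157 if l=="mallet_head" else .14))
E
python3 look.py w1.png mallet_head mallet; python3 d.py 0.428 -0.128 0.147 0
```

```text
[ 0.4263 -0.1304  0.3078]
mallet_head [320.  220.2] 0.61 [ 0.4258 -0.1335  0.157 ]
mallet [322.1 206.4] 0.91 [ 0.4274 -0.1273  0.14  ]
t 3.45 pos [ 0.4265 -0.1269  0.3101] yang 4.586003973479069e-05 delta [-0.0013  0.0019  0.1631] turn 4.586003973479069e-05 q [-0.3455 -0.2228  1.9568  0.0003  1.4106 -0.3456] F [-0.9949  0.9673  0.0993] 0.6497428799963766 0.0
```

View pics/w1.png

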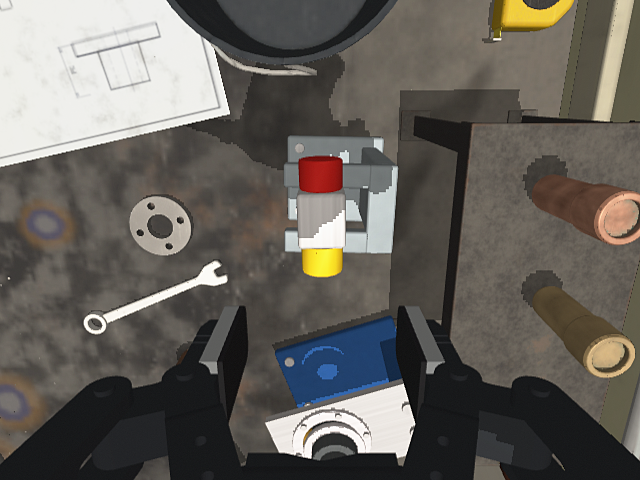

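The wrist view shows the white-headed mallet at (321,220), red face at (321,173), yellow at (322,262), aligned with the fork between the fingers' plane; the flange and collar lie at (333,440).

Emit:
step_arm(
  series=[0,0.001,0.04,0,0,0.001,0.085,0,0,0.001,0.12,0,0,0.001,0.145,0,0,0.001,0.155,0,0,0.001,0.162,0,0,0.001,0.162,0],
  newtons=60,
)

```text
time: 4.32
tool_pos: [0.429, -0.1261, 0.15]
tcp_rot: [2.218, 2.224, 0.001]
wrist_force: [-0.3, 0.3, 1.3]
width: 0.649
grip_force: 0.0
```

Emit:
step_arm(
  series=[0,0,0,0,0,0,0,0,0,0,0,0,0,0,0,0,0,0,0,0,0,0,0,0],
  gripper=0.2,
  newtons=60,
)

```text
time: 5.08
tool_pos: [0.4292, -0.1266, 0.1506]
tcp_rot: [2.218, 2.222, 0.002]
wrist_force: [-0.8, 1.0, 5.1]
width: 0.387
grip_force: 61.4
```

Emit:
step_arm(
  series=[0,0,-0.02,0,0,0,-0.06,0,0,0,-0.1,0,0,0,-0.135,0,0,0,-0.15,0,0,0,-0.15,0],
)

```text
time: 5.82
tool_pos: [0.4286, -0.1265, 0.2994]
tcp_rot: [2.219, 2.223, 0.001]
wrist_force: [0.2, -0.5, -4.4]
width: 0.389
grip_force: 60.7
```

```bash
python3 d.py 0.437 -0.44 0.30 0; python3 look.py w2.png handle_end holder_mark
```

```text
t 5.825 pos [ 0.4286 -0.1265  0.2994] yang 0.0018783234402244657 delta [-0.3136  0.0078 -0.0005] turn 0.0018783234402244657 q [-0.3426 -0.2177  1.9719  0.      1.3865 -0.3445] F [ 0.177  -0.4875 -4.3685] 0.38860890307720775 60.66486954689026
[ 0.4279 -0.1262  0.298 ]
holder_mark [328.  470.3] 0.78 [ 0.4342 -0.3722  0.14  ]
```

View pics/w2.png

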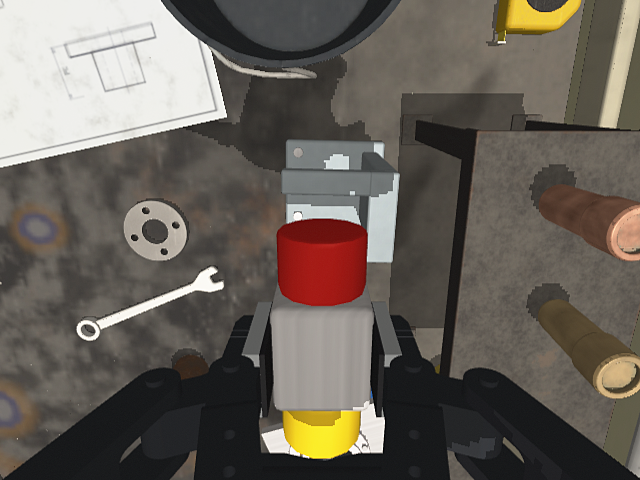

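The mallet is held upright and clear of the fork, with its head square between the pads at (322,355). Next I look at the collar from beside it.

Emit:
step_arm(
  series=[-0.03,0,0,0,-0.08,0.002,0,0,-0.135,0.004,0,0,-0.19,0.006,0,0,-0.245,0.008,0,0,-0.29,0.008,0,0,-0.32,0.008,0,0,-0.32,0.008,0,0],
)

```text
time: 6.98
tool_pos: [0.4359, -0.4478, 0.2961]
tcp_rot: [-2.219, -2.218, 0.0]
wrist_force: [-1.1, 0.6, -3.6]
width: 0.385
grip_force: 60.5
```

Emit:
step_arm(
  series=[0,0,0,0,0,0,0,0],
)

```text
time: 7.22
tool_pos: [0.437, -0.4451, 0.2986]
tcp_rot: [-2.217, -2.224, -0.001]
wrist_force: [1.2, -0.1, -3.0]
width: 0.381
grip_force: 60.5
```

```bash
python3 look.py w3.png holder_mark;python3 look.py w4.png holder_mark; python3 -c "
from h import *
i=cv2.imread('pics/w4.png')[60:300,160:480];cv2.imwrite('pics/w4c.png',cv2.resize(i,None,fx=2.5,fy=2.5))"
```

```text
[ 0.4372 -0.4452  0.2991]
holder_mark [323.5 108.2] 0.82 [ 0.4374 -0.3705  0.14  ]
[ 0.4373 -0.4454  0.2995]
holder_mark [320.6 109.1] 0.93 [ 0.4357 -0.3715  0.14  ]
```

View pics/w4c.png

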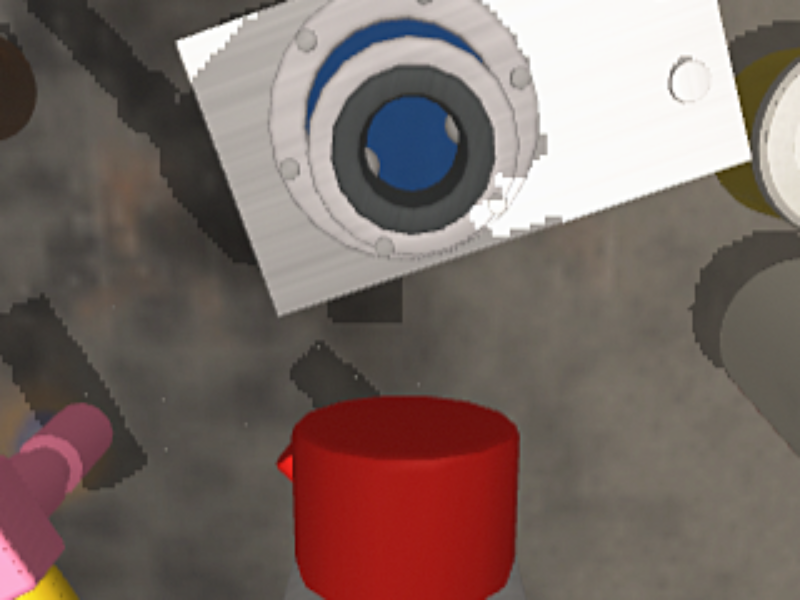

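The crop shows the collar ring at crop (413,149), i.e. full (325,120); the flange centre is lower-left of it at about (322,111), and the bore has plungers left and right.

```bash
python3 - <<'E'
from h import *
np.set_printoptions(precision=4,suppress=True)
p=cam("wrist"); im=p["image"].astype(float)
print(monitor.read_state()["tool_pos"],p["hand_eye"])
g=im.mean(2); hsv=cv2.cvtColor(p["image"],cv2.COLOR_RGB2HSV)
# collar dark ring incl. bore: pixels dark or blue within window
w=np.zeros(g.shape,np.uint8); 
for y in range(60,170):
    for x in range(285,366):
        if np.hypot(x-325,y-119.5)<36 and g[y,x]<125 : w[y,x]=255
w=cv2.morphologyEx(w,cv2.MORPH_OPEN,np.ones((9,9),np.uint8))
c=max(cv2.findContours(w,0,1)[0],key=cv2.contourArea); e=cv2.fitEllipse(cv2.convexHull(c)); print("outer",e,atz(p,e[0],.14))
b=((hsv[:,:,0]>95)&(hsv[:,:,0]<125)&(hsv[:,:,1]>150)).astype(np.uint8)*255
cv2.imwrite("pics/mask.png",np.hstack([w,b])[60:180])
n,l,s,ct=cv2.connectedComponentsWithStats(b)
print([(tuple(s[i]),ct[i]) for i in range(1,n) if s[i][4]>200])
for lab in("mallet_head",):
    for d in viewer.spot_point(p,lab)[:3]: print(lab,d["point"],d["score"],atz(p,d["point"],.3075))
r=((hsv[:,:,1]>150)&((hsv[:,:,0]<8)|(hsv[:,:,0]>172))); r[:200]=0
ys,xs=np.where(r); print("red",xs.min(),xs.max(),ys.min(),ys.max())
t=cam("top"); s=cam("scene")
for l in("mallet_head","handle_end","mallet"):
  print(l,[(np.round(d["point"],1),round(d["score"],2)) for q in(t,s) for d in viewer.spot_point(q,l)[:4]])
for z in (.29,.3): 
  T=[proj(q,(0.437,-.445,z)) for q in(t,s)]; print(T)
E
```

```text
[ 0.4373 -0.4458  0.2997] [[-0.0011  0.9496  0.3134  0.0799]
 [ 1.      0.0005  0.0017 -0.0003]
 [ 0.0014  0.3134 -0.9496 -0.1435]
 [ 0.      0.      0.      1.    ]]
outer ((324.60870361328125, 118.5704345703125), (65.40022277832031, 67.88101196289062), 1.23463773727417) [ 0.4386 -0.3781  0.14  ]
[((np.int32(283), np.int32(68), np.int32(69), np.int32(39), np.int32(392)), array([310.25  ,  77.9235])), ((np.int32(307), np.int32(98), np.int32(36), np.int32(38), np.int32(989)), array([324.1001, 116.2538]))]
mallet_head [321.9, 336.5] 0.73 [ 0.4369 -0.4483  0.3075]
mallet_head [320.7, 314.0] 0.7 [ 0.4364 -0.439   0.3075]
mallet_head [149.7, 276.1] 0.68 [ 0.3766 -0.4244  0.3075]
red 104 601 218 305
mallet_head [(array([430.8, 314. ]), 0.76), (array([422.3, 241.2]), 0.74), (array([401.2, 317.2]), 0.88), (array([392.2, 215.2]), 0.82), (array([364.5, 342.5]), 0.61)]
handle_end [(array([413.9, 245.5]), 0.72), (array([427.9, 263.5]), 0.63), (array([359.9, 385.6]), 0.93), (array([395.2, 348.6]), 0.75), (array([385.6, 264.3]), 0.56)]
mallet [(array([431.9, 319.3]), 0.73), (array([430.3, 243.4]), 0.68), (array([429.9, 263.5]), 0.37), (array([364.1, 344.4]), 0.92), (array([401. , 325.6]), 0.66), (array([389.5, 224.9]), 0.6)]
[array([423.5646, 242.0791]), array([390.1257, 219.5692])]
[array([424.6253, 241.3882]), array([390.6464, 214.9559])]
```

```bash
python3 - <<'E'
from h import *
np.set_printoptions(precision=4,suppress=True)
p=cam("wrist"); s=monitor.read_state(); print(p["intrinsics"],s["tool_pos"],s["time"])
hsv=cv2.cvtColor(p["image"],cv2.COLOR_RGB2HSV)
print(hsv[210:315:3,322,:].tolist())
for r,z in((244,.323),(219,.292)): print(atz(p,(322,r),z))
for px in((324.6,118.6),(325.6,119.8)): print(atz(p,px,.14))
E
```

```text
[[421.285    0.     321.3962]
 [  0.     421.285  238.8231]
 [  0.       0.       1.    ]] [ 0.437  -0.4463  0.2992] 7.975
[[18, 37, 82], [19, 35, 81], [15, 30, 85], [1, 236, 106], [1, 219, 105], [1, 219, 106], [1, 222, 107], [1, 222, 107], [0, 220, 108], [0, 218, 109], [1, 222, 109], [1, 220, 130], [1, 211, 174], [1, 223, 165], [1, 219, 165], [1, 223, 165], [1, 221, 165], [1, 219, 165], [1, 221, 165], [1, 219, 165], [1, 221, 165], [1, 223, 166], [1, 221, 165], [1, 221, 166], [1, 221, 165], [1, 221, 165], [1, 219, 164], [1, 222, 164], [1, 218, 164], [1, 224, 164], [1, 221, 163], [1, 220, 162], [3, 50, 117], [17, 17, 133], [18, 16, 157]]
[ 0.4366 -0.4076  0.323 ]
[ 0.4366 -0.4085  0.292 ]
[ 0.4383 -0.3788  0.14  ]
[ 0.439  -0.3796  0.14  ]
```

Emit:
step_arm(
  series=[0.03,0.002,0,0,0.06,0.002,0,0,0.071,0.002,0,0,0.071,0.002,0.01,0,0.071,0.002,0.022,0,0.071,0.002,0.032,0,0.071,0.002,0.034,0,0.071,0.002,0.034,0],
)

```text
time: 8.98
tool_pos: [0.4387, -0.3756, 0.2648]
tcp_rot: [-2.219, -2.223, 0.0]
wrist_force: [0.9, 0.6, -4.0]
width: 0.385
grip_force: 60.5
```

Emit:
step_arm(
  series=[0,0,0.001,0,0,0,0.003,0,0,0,0.005,0,0,0,0.007,0,0,0,0.009,0,0,0,0.009,0],
)

```text
time: 9.72
tool_pos: [0.4388, -0.3752, 0.2559]
tcp_rot: [-2.219, -2.223, 0.0]
wrist_force: [0.9, -0.0, -3.8]
width: 0.384
grip_force: 60.5
```

Emit:
step_arm(
  series=[0,0,0.001,0,0,0,0.002,0,0,0,0.003,0,0,0,0.004,0,0,0,0.005,0,0,0,0.006,0,0,0,0.006,0],
)

```text
time: 10.6
tool_pos: [0.4389, -0.3752, 0.2501]
tcp_rot: [-2.219, -2.223, 0.0]
wrist_force: [-0.6, -0.1, -2.7]
width: 0.385
grip_force: 60.5
```

```bash
python3 -c "
from h import *
for i in range(4): s=monitor.read_state(); viewer.read_camera('top'); print(s['tool_pos'],s['wrist_force'],s['torque'])"
```

```text
[ 0.43885936 -0.37524533  0.25013993] [-0.61911795 -0.11442707 -2.69924058] [0.00364427 0.00584745 0.00370647]
[ 0.43886386 -0.37529298  0.25023421] [ 0.14230377  0.16133454 -4.02418775] [-0.00887226  0.00871773 -0.01803692]
[ 0.43891099 -0.37529816  0.25029028] [ 0.0599939  -0.12610078 -3.49854246] [0.04516044 0.02800653 0.01317597]
[ 0.43892026 -0.3752937   0.25030336] [ 0.29429794  0.50750075 -3.60171951] [ 0.00163826 -0.01250287 -0.00587009]
```

Emit:
step_arm(
  series=[0,0,0.0015,0,0,0,0.003,0,0,0,0.0045,0,0,0,0.006,0,0,0,0.0075,0,0,0,0.009,0,0,0,0.0105,0,0,0,0.012,0],
)

```text
time: 11.8
tool_pos: [0.4389, -0.3753, 0.2382]
tcp_rot: [2.219, 2.224, 0.0]
wrist_force: [-0.8, 0.2, -3.9]
width: 0.388
grip_force: 60.5
```

Emit:
step_arm(
  series=[0,0,0.0015,0,0,0,0.003,0,0,0,0.0045,0,0,0,0.006,0,0,0,0.0075,0,0,0,0.009,0,0,0,0.0105,0,0,0,0.012,0],
)

```text
time: 12.8
tool_pos: [0.4389, -0.3753, 0.2262]
tcp_rot: [2.219, 2.224, -0.0]
wrist_force: [1.0, 0.5, -4.1]
width: 0.381
grip_force: 60.5
```

Emit:
step_arm(
  series=[0,0,0.002,0,0,0,0.004,0,0,0,0.006,0,0,0,0.008,0,0,0,0.01,0,0,0,0.012,0,0,0,0.014,0,0,0,0.016,0],
  newtons=90,
)

```text
time: 13.8
tool_pos: [0.439, -0.3753, 0.2103]
tcp_rot: [2.219, 2.223, 0.0]
wrist_force: [0.9, 1.2, -1.7]
width: 0.381
grip_force: 94.3
```

Emit:
step_arm(
  series=[0,0,0.002,0,0,0,0.004,0,0,0,0.006,0,0,0,0.008,0,0,0,0.01,0,0,0,0.012,0,0,0,0.014,0,0,0,0.016,0],
)

```text
time: 14.8
tool_pos: [0.4392, -0.3755, 0.1942]
tcp_rot: [2.219, 2.223, 0.0]
wrist_force: [1.6, -1.8, 3.0]
width: 0.374
grip_force: 95.1
```

Emit:
step_arm(
  series=[0,0,0.002,0,0,0,0.004,0,0,0,0.006,0,0,0,0.008,0,0,0,0.01,0,0,0,0.012,0,0,0,0.014,0,0,0,0.016,0],
)

```text
time: 15.8
tool_pos: [0.4388, -0.3751, 0.178]
tcp_rot: [-2.219, -2.223, -0.0]
wrist_force: [0.8, 2.4, 3.4]
width: 0.376
grip_force: 95.1
```

Emit:
step_arm(
  series=[0,0,0.002,0,0,0,0.004,0,0,0,0.006,0,0,0,0.008,0,0,0,0.01,0,0,0,0.012,0,0,0,0.014,0,0,0,0.016,0],
)

```text
time: 16.8
tool_pos: [0.439, -0.3755, 0.1623]
tcp_rot: [2.219, 2.223, -0.0]
wrist_force: [0.3, 0.1, 3.1]
width: 0.378
grip_force: 95.1
```

Emit:
step_arm(
  series=[0,0,0.001,0,0,0,0.002,0,0,0,0.003,0,0,0,0.004,0,0,0,0.005,0,0,0,0.006,0,0,0,0.007,0,0,0,0.007,0],
)

```text
time: 17.8
tool_pos: [0.4385, -0.3752, 0.155]
tcp_rot: [-2.219, -2.223, 0.0]
wrist_force: [-0.9, -0.3, -4.1]
width: 0.375
grip_force: 94.2
```

Emit:
step_arm(
  series=[0,0,0.0005,0,0,0,0.001,0,0,0,0.0015,0,0,0,0.002,0,0,0,0.0025,0,0,0,0.003,0,0,0,0.003,0],
)

```text
time: 18.68
tool_pos: [0.4388, -0.3753, 0.1522]
tcp_rot: [-2.219, -2.224, 0.0]
wrist_force: [-0.1, 0.0, -3.9]
width: 0.38
grip_force: 94.2
```

Emit:
step_arm(
  series=[0,0,0.0005,0,0,0,0.001,0,0,0,0.0015,0,0,0,0.0015,0],
)

```text
time: 19.18
tool_pos: [0.4389, -0.3753, 0.1509]
tcp_rot: [2.219, 2.224, 0.0]
wrist_force: [0.2, -0.5, -3.4]
width: 0.377
grip_force: 94.5
```

Emit:
step_arm(
  series=[0,0,0.0003,0,0,0,0.0006,0,0,0,0.0006,0],
)

```text
time: 19.55
tool_pos: [0.4389, -0.3753, 0.1508]
tcp_rot: [2.219, 2.224, -0.0]
wrist_force: [-2.4, 1.1, 3.6]
width: 0.376
grip_force: 94.8
```

Contact is starting: the force rises while the height stalls. I press a little more to confirm the seat.

Emit:
step_arm(
  series=[0,0,0.0003,0,0,0,0.0006,0,0,0,0.0006,0],
)

```text
time: 19.92
tool_pos: [0.439, -0.3753, 0.1508]
tcp_rot: [2.219, 2.224, -0.0]
wrist_force: [-4.1, 3.6, 6.5]
width: 0.378
grip_force: 95.5
```

```bash
python3 - <<'E'
from h import *
for i in range(3):
    s=monitor.read_state(); p=viewer.read_camera('scene'); print(s['tool_pos'],s['wrist_force'],s['torque'])
save(p,"s5.png",(290,180,450,300),5)
E
```

```text
[ 0.43895741 -0.37531232  0.15077974] [-4.07394031  3.59627796  6.52375196] [ 0.57817772  0.57502023 -0.08043479]
[ 0.43895682 -0.37533231  0.15078868] [-4.65167506  2.54479938  6.78254489] [ 0.54534817  0.58041129 -0.00530909]
[ 0.43894819 -0.3753218   0.15080044] [-3.09174061  2.90156734  6.86970398] [ 0.53703492  0.59640048 -0.0314162 ]
```

View pics/s5.png

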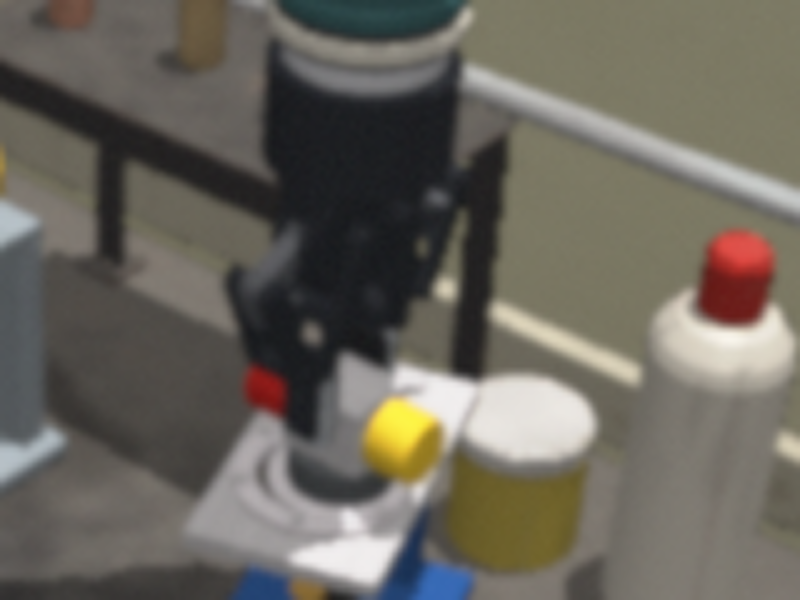

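The head block sits on the collar rim at crop (340,480), held by the fingers. Height matches the fork value (TCP 0.1508 against 0.1506), so it is seated; I release.

Emit:
step_arm(
  series=[0,0,0,0,0,0,0,0,0,0,0,0,0,0,0,0,0,0,0,0],
  gripper=0.65,
)

```text
time: 20.7
tool_pos: [0.4389, -0.3753, 0.1495]
tcp_rot: [2.219, 2.224, -0.0]
wrist_force: [0.1, 1.0, 0.5]
width: 0.65
grip_force: 0.0
```

Emit:
step_arm(
  series=[0,0,-0.005,0,0,0,-0.02,0,0,0,-0.05,0,0,0,-0.09,0,0,0,-0.14,0,-0.03,0,-0.15,0,-0.07,0,-0.15,0,-0.07,0,-0.15,0],
)

```text
time: 21.7
tool_pos: [0.4389, -0.4476, 0.301]
tcp_rot: [2.22, 2.22, -0.001]
wrist_force: [0.3, -0.4, 0.1]
width: 0.648
grip_force: 0.0
```

```bash
python3 look.py w6.png mallet mallet_head; python3 - <<'E'
from h import *
s=cam("scene");t=cam("top"); print(monitor.read_state()["wrist_force"],monitor.read_state()["width"])
for l in("mallet_head","mallet"): print(l,[(np.round(d["point"],1),round(d["score"],2)) for q in(t,s) for d in viewer.spot_point(q,l)[:4]])
print([proj(q,(.4389,-.379,z)) for q in(t,s) for z in(.157,.14)])
a=s["image"][200:300,310:430,::-1];cv2.imwrite("pics/f.png",np.hstack([cv2.resize(a,(480,400)),cv2.resize(cv2.imread("pics/w6.png")[60:300,200:440],(320,400))[:, :320]]))
E
```

```text
[ 0.4389 -0.4462  0.3005]
mallet [154. 262.] 0.95 [ 0.3084 -0.4875  0.14  ]
mallet [321.8 116.7] 0.71 [ 0.4386 -0.3793  0.14  ]
mallet [301.8 250.6] 0.6 [ 0.4232 -0.4782  0.14  ]
mallet_head [320.1 117.8] 0.8 [ 0.4375 -0.3793  0.157 ]
mallet_head [147.8 272.1] 0.74 [ 0.3101 -0.4887  0.157 ]
mallet_head [299.3 255.2] 0.68 [ 0.4222 -0.4755  0.157 ]
[-0.23947391  0.13459291  0.52066765] 0.6509385245132765
mallet_head [(array([379.5, 246.4]), 0.71), (array([432.7, 313.9]), 0.59), (array([432.6, 262.1]), 0.54), (array([400.9, 321.4]), 0.88), (array([355.3, 264.1]), 0.76), (array([366.8, 340.1]), 0.6)]
mallet [(array([432.9, 318.2]), 0.63), (array([379.7, 247.7]), 0.51), (array([427.6, 262. ]), 0.37), (array([353.5, 305.7]), 0.73), (array([360.5, 347.3]), 0.64), (array([398.3, 326. ]), 0.58)]
[array([380.87241573, 248.52787677]), array([379.92900963, 249.44998098]), array([358.10515672, 262.38288435]), array([357.6154349 , 268.89461717])]
```

View pics/f.png

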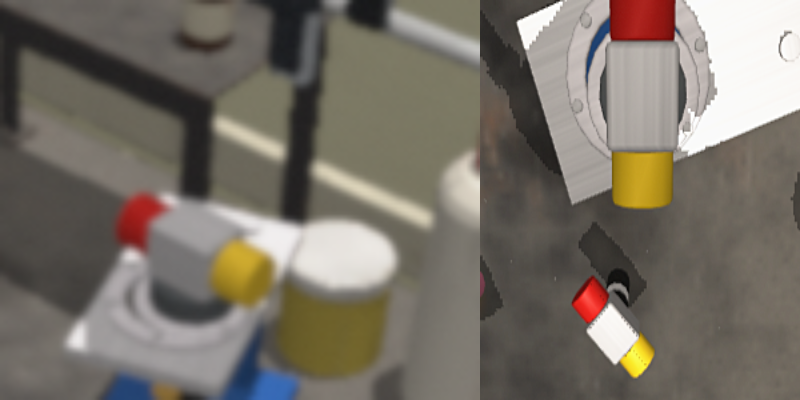

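The mallet stands upright with its head level and flat on the collar rim, and the gripper is clear. I am handing it in.

```bash
python3 -c "
from workcell import job; print(job.finish_job())"
```

```text
the job is handed in; nothing more can be done
None
```

The mallet is seated in the holder collar with its head on the rim, released with the arm clear, and the job is handed in; no verdict was returned.

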